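Hold the angle gauge flush on the tilting table

ROBOT

A 7-joint arm with a two-finger parallel gripper is mounted at the origin on the work surface. World frame = base frame: x ahead of the robot, y to its left, z up, the work surface at z = 0. Lengths are in m, angles in rad, forces in N, time in s.
With the tool pointing down it reaches from about 0.35 to 0.9 m from the base axis. Payload 8.1 kg.
Tool frame: the origin (TCP) lies midway between the tips of the shut fingers; the grasp point (between the pads) lies arm.grip_point_offset behind it (arm.grip_point_offset is the distance from the TCP to the grasp point, in m); y points along the fingers, z is the direction in which the jaws open and shut, and the axes are right-handed (so a half turn about y gives the same grasp; the last joint's range is limited). The gripper opens to 92 mm and grips with 3 to 60 N. Pads are 19 mm wide; open, the fingers measure 130 mm over their backs; the gripper's body (75 mm by 190 mm) begins 47 mm behind the grasp point.
Start: joints at [1.08, 0.434, 0.025, 1.573, -0.012, 1.134, -0.075], TCP at [0.236, -0.579, 0.227] pointing down, gripper open.
Joint ranges: [-2.62, 2.62], [-0.44, 2.09], [-1.27, 1.32], [0.08, 2.57], [-1.32, 4.46], [0.12, 2], [-2.74, 2.74]. Speed limits (rad/s): [2.22, 2.22, 3.01, 3.01, 3.14, 3.14, 3.14].

INTERFACE

Orientations are given as a rotation vector (axis times angle).
In Python, from cell import arm, get_image, camera_info gives the robot as it stands.
- The arm moves only by the tool carry_out, never from a script. Its argument "steps" is one flat list of numbers, 5 for each row, row after row: the opening, from 0 (shut) to 1 (fully open), then the shift along the world's x, y, z in units of 0.1 m (1.0 is 0.1 m), then the turn about the world's z in units of 45 degrees (1.0 is 45 degrees). In form: [hand, dx, dy, dz, spin, hand, dx, dy, dz, spin, ...]. A call has 1 to 12 rows; each row is the pose to reach, as a shift and turn from the pose commanded when the call began; what a row does not reach only later rows make up. A row lasts 1/10 s, in which the tool goes at most 50 mm and 8.59 degrees, less where a joint would pass 70% of its speed; a pose out of reach is approached as far as the arm can. A call with a number of a shift or a turn outside -1 to 1 is refused whole. A call with a gripper value outside its range is refused whole. The fingers move at their own pace and stop on an object; "grip_force" is the grip in N (left out, the last holds). Time passes only in rows, so rows that repeat a pose let the fingers close. It gives the time, the measured TCP pose, the force and the opening at its end, in the units of the state.
- arm.observe(): the state, without advancing time (a new reading comes with each control period).
- get_image(name): name is "side" or "top"; returns (picture, depth): 400x640x3 uint8, red, green, blue; 400x640 float32, m along the optical axis (not along the pixel's ray), 0 where there is no reading.
- camera_info(name): a dict with "fovy" (degrees; the focal length in pixels is half the picture's height over the tangent of half this angle, whatever the lens; pixels are square), "cx", "cy" (the principal point, pixels), "dist_coeffs" ([k1, k2, p1, p2, k3] as OpenCV has them; the pictures are not rectified), "R" (3x3) and "t" (3): a world point X has camera coordinates R X + t. Camera axes: x right, y down, z forward; pixel columns grow to the right and rows downward; lengths in m; the calibration is good to about 2 mm. A picture is of the moment at which its call begins. camera_info takes no time and is no camera call.
- arm.sign_off(): hands the job in, once; it reports no verdict.
The state is a dict: "clock": time; "joints": joint angles; "dq": joint speeds; "joint_efforts": joint torques, N m; "position": TCP position; "ee_rot": TCP orientation; "force": force on the tool from outside, world axes, zero at the start; "ft_torque": the same for the moment, N m; "width": opening from 0.0 (shut) to 1.0 (fully open).
Only numpy, scipy, OpenCV 4.12 (cv2) and the standard library are available. Lean on these libraries where they do the work, as an engineer would, in place of code of your own. Each camera call takes 0.05 s, during which the arm holds its last target. There are 200 camera calls.

TASK

The steel face of the tilting angle table has been set to some slope and its angle has to be read. Pick up the box-shaped angle gauge, tilt it to match the slope and press its underside flush against the middle of the face, long edge running straight up the slope, with a gentle push of about 10 N, without knocking the table's setting or the other things on the bench. Finish while still gripping the gauge and holding it pressed there; do not let go.

Things in the scene. Friction and masses are not known exactly. Their poses are not given: they have to be found in the camera images.
- gauge: Digital angle gauge: black upright box 60 mm long (x), 34 mm thick (y), 60 mm tall (z), 0.11 to 0.23 kg, loose on the bench; bright metal sole, green displays on top and both broad sides. Origin: centre of the sole (underside); z points out of its top. Grip it across the 34 mm thickness. Ends alike: either may point up the slope.
- angle_table: Tilting angle table: blue base 180 (x) by 120 mm (y), fixed; origin: centre of its underside, z up. It carries a steel face plate 130 mm long, 100 wide, 12 thick, hinged along the base's y at its low end (65 mm to -x, 50 mm above the bench), rising towards the base's +x at 0.2 to 0.6 rad, different each time; hinge clamped stiff (20 N m).
- face_centre (a point): The middle of the upper (working) side of the steel face plate, where two scribed lines cross. x points straight up the slope, y level across it, z out of the face at right angles. The face reaches 65 mm up and down the slope and 50 mm to each side from here; nothing stands above it.
- face_top (a point): Middle of the upper edge of the face plate, on its working side, 65 mm up the slope from face_centre; same axes.
- cassette: Bystander: dark steel sprocket cluster lying flat, 100 mm across, 34 mm tall; origin at the centre of its underside.
- oil_can: Bystander: upright bare metal can, 56 mm across, 130 mm tall; origin at the centre of its underside.
- parts_bin: Bystander: open yellow plastic bin 150 (x) by 100 (y) by 60 mm tall; origin at the centre of its underside.
- driver: Bystander: screwdriver lying along its x on the bench, about 200 mm long.
There are look-alikes about, which are no part of the job. Of the things that look like the gauge, the middle-sized one is meant.

How it is judged:
On the way:
1. the gauge is gripped and lifted clear of the bench (height (world z) of gauge above 0.03 m and contact force between the fingers and gauge above 3 N and contact force between gauge and angle_table below 0.5 N), for 0.2 s.
At the end, for the whole second after the job is handed in: Gauge still gripped (over 5 N) and still, sole flush on the face: within 0.035 rad and 2 mm, centre within 20 mm along and 15 mm across the slope of the face's middle, long edge within 0.12 rad of straight up the slope, pressed on it with 4 to 22 N (angle between the z axis of gauge and the z axis of face_centre, either way round below 0.035 rad and angle between gauge's own z axis and vertical below 0.9 rad and angle between the x axis of gauge and the x axis of face_centre, either way round below 0.12 rad and x of gauge in the frame of face_centre between -0.02 and 0.02 m and y of gauge in the frame of face_centre between -0.015 and 0.015 m and z of gauge in the frame of face_centre between -0.002 and 0.002 m and contact force between gauge and angle_table between 4 and 22 N and contact force between the fingers and gauge above 5 N and linear speed of gauge below 0.01 m/s); the arm keeps its last pose, push and grip.
It fails at once if the gauge is slammed on the angle table (over 70 N) (contact force between gauge and angle_table above 70 N).
It fails at once if the setting of the face plate is knocked (its top edge moves more than 3 mm) (distance of face_top from where it was at the start of the episode above 0.003 m).
It fails at once if another thing on the bench is shifted more than 20 mm (distance of any of cassette, oil_can, parts_bin, driver from where it was at the start of the episode above 0.02 m).
It also fails if it takes over 40 s, if anything falls off the work surface, if the arm or the gripper's body presses on something with over 40 N, if the wrist force passes 120 N, or if a joint passes its speed limit or range.

## Working session

There is one attempt and no reset: what is moved stays moved. The work goes in short steps, Python scripts to look and compute and a tool call to move; the robot and the scene stay as the last step left them, time stands still between calls to the robot, and variables do not carry over. Pictures are saved under pics/ and viewed, about 8 in all and at most 12, crops included, and the job is handed in when it is done.

Besides the shell and the picture viewer there is one more tool, called after ">>>" in YAML: its name, and indented under it one key for each argument. carry_out: Moves the arm, as the interface text tells. Shifts and turns lie within -1 to 1; 1 stands for 0.1 m of shift or 45 degrees of turn. Its arguments: {"type":"object","properties":{"steps":{"type":"array","items":{"type":"number"}},"grip_force":{"type":"number"}},"required":["steps"]}

```bash
mkdir -p pics; cat > h.py <<'E'
import numpy as np, cv2
from cell import arm, get_image, camera_info
def cam(n):
    c=camera_info(n); f=200/np.tan(np.radians(c["fovy"])/2)
    K=np.array([[f,0,c["cx"]],[0,f,c["cy"]],[0,0,1.]])
    return K,np.array(c["dist_coeffs"],float),np.array(c["R"]),np.array(c["t"])
def rays(n,uv):
    K,d,R,t=cam(n); p=cv2.undistortPoints(np.array(uv,float).reshape(-1,1,2),K,d).reshape(-1,2)
    return -R.T@t, np.c_[p,np.ones(len(p))]@R
def on_plane(n,uv,z):
    o,r=rays(n,uv); return o+r*((z-o[2])/r[:,2])[:,None]
def with_depth(n,uv,D):
    o,r=rays(n,uv); uv=np.array(uv,int).reshape(-1,2); return o+r*D[uv[:,1],uv[:,0]][:,None]
E
python3 - <<'E'
from h import *
for n in("top","side"):
    p,d=get_image(n); cv2.imwrite(f"pics/{n}0.png",p[:,:,::-1]); np.savez(f"{n}0.npz",p=p,d=d)
    K,dc,R,t=cam(n); print(n,K[0,0],-R.T@t,R[2],(d>0).mean(),dc)
s=arm.observe();print({k:np.round(v,3) for k,v in s.items()},arm.grip_point_offset)
E
```

```text
top 423.4295510889244 [0.44048235 0.00503956 1.33918089] [ 0.08693377 -0.01255656 -0.99613496] 0.9960234375 [-0.09091937  0.          0.          0.          0.        ]
side 503.7483333713192 [ 0.50737288 -1.07507797  0.88536495] [ 0.04438054  0.78888572 -0.6129353 ] 0.995984375 [0.00186404 0.         0.         0.         0.        ]
{'clock': np.float64(0.1), 'joints': array([ 1.08 ,  0.435,  0.025,  1.574, -0.012,  1.134, -0.075]), 'dq': array([ 0.001,  0.   ,  0.001, -0.001, -0.   ,  0.001, -0.001]), 'joint_efforts': array([ 3.0000e-03, -6.6913e+01,  9.8800e-01, -3.1515e+01, -6.1000e-02,
        3.7000e-02,  0.0000e+00]), 'position': array([ 0.236, -0.578,  0.226]), 'ee_rot': array([-0.395,  2.01 , -2.008]), 'force': array([0.023, 0.386, 0.724]), 'ft_torque': array([ 0.007, -0.022,  0.001]), 'width': np.float64(1.003)} 0.0188
```

View pics/top0.png

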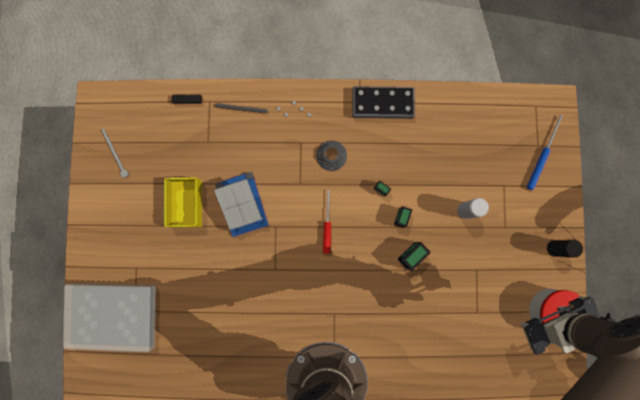

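View pics/side0.png

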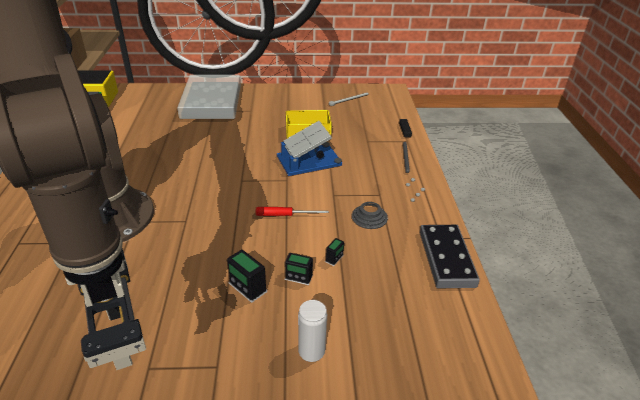

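Top view: the gauges are at (383,188) small, (403,216) middle and (414,256) large. The angle table is at (240,205), right beside the yellow bin at (182,202). The can is at (474,208), the driver at (327,225) and the cassette at (331,155). Depth is available, so I'll measure from it.

```bash
python3 - <<'E'
from h import *
for n in("top","side"):
    z=np.load(n+"0.npz"); p,d=z["p"],z["d"]; vv,uu=np.mgrid[:400,:640]
    W=with_depth(n,np.c_[uu.ravel(),vv.ravel()],d).reshape(400,640,3); np.save(n+"W.npy",W)
    m=((W[...,2]>.02)&(W[...,2]<.2)&(d>0)&(W[...,0]>.1)&(W[...,0]<1)).astype(np.uint8)
    k,L,st,c=cv2.connectedComponentsWithStats(m)
    print(n)
    for i in range(1,k):
        if st[i,4]<40: continue
        P=W[L==i]; h=np.percentile(P[:,2],95); T=P[P[:,2]>h-.008][:,:2].astype(np.float32)
        r=cv2.minAreaRect(T); print(st[i],"h",h.round(3),"c",np.round(r[0],3),"sz",np.round(r[1],3),"ang",round(r[2],1), "mean",T.mean(0).round(3))
    # steel plate: low-saturation pixels near the table
    hsv=cv2.cvtColor(p,cv2.COLOR_RGB2HSV)
    s=(W[...,1]>.2)&(W[...,1]<.45)&(W[...,0]>.3)&(W[...,0]<.65)&(hsv[...,1]<70)&(hsv[...,2]>100)&(W[...,2]>.03)
    k,L,st,c=cv2.connectedComponentsWithStats(s.astype(np.uint8)); i=1+np.argmax(st[1:,4]); P=W[L==i]
    c0=P.mean(0)
    for _ in range(4):
        u,S,V=np.linalg.svd(P-c0,full_matrices=False); e=(P-c0)@V[2]; P=P[abs(e)<.004]; c0=P.mean(0)
    nn=V[2]*np.sign(V[2][2]); up=np.array([0,0,1])-nn*nn[2]; up/=np.linalg.norm(up); y=np.cross(nn,up)
    Q=((P-c0)@np.c_[up,y]).astype(np.float32); r=cv2.minAreaRect(Q)
    C=c0+up*r[0][0]+y*r[0][1]
    print("plate",st[i],"n",nn.round(4),"slope",np.arccos(nn[2]).round(4),"az",np.degrees(np.arctan2(up[1],up[0])).round(2),"rect",np.round(r[1],4),round(r[2],1),"centre",C.round(4),"std",e.std().round(4), "zrange",P[:,2].min(),P[:,2].max())
    p2=cv2.resize(p[150:290,200:440] if n=="top" else p[100:300,220:400],None,fx=3,fy=3)
    cv2.imwrite(f"pics/{n}crop.png",p2[:,:,::-1])
E
```

```text
top
[ 353   86   63   31 1841] h 0.036 c [ 0.889 -0.18 ] sz [0.097 0.199] ang 0.9 mean [ 0.889 -0.178]
[171  94  30  10 159] h 0.026 c [0.899 0.459] sz [0.028 0.098] ang 1.8 mean [0.9  0.46]
[320 143  23  23 246] h 0.036 c [ 0.717 -0.011] sz [0.057 0.058] ang 84.5 mean [ 0.717 -0.011]
[529 147  21  42 181] h 0.027 c [ 0.683 -0.689] sz [0.02  0.151] ang 63.4 mean [ 0.683 -0.688]
[165 177  35  50 556] h 0.062 c [0.561 0.448] sz [0.149 0.101] ang 2.3 mean [0.562 0.451]
[ 214  178   49   55 1550] h 0.11 c [0.592 0.28 ] sz [0.038 0.102] ang 19.1 mean [0.595 0.282]
[374 181  17  16 146] h 0.051 c [ 0.608 -0.171] sz [0.046 0.026] ang 55.9 mean [ 0.608 -0.171]
[458 198  30  21 466] h 0.132 c [ 0.543 -0.443] sz [0.049 0.048] ang 50.4 mean [ 0.543 -0.443]
[395 206  18  22 262] h 0.064 c [ 0.519 -0.234] sz [0.034 0.059] ang 70.3 mean [ 0.52  -0.234]
[323 222   8  32 189] h 0.028 c [0.455 0.001] sz [0.096 0.022] ang 0.3 mean [0.454 0.002]
[548 240  35  18 533] h 0.122 c [ 0.421 -0.738] sz [0.054 0.051] ang 89.8 mean [ 0.422 -0.737]
[398 242  33  29 525] h 0.086 c [ 0.402 -0.265] sz [0.047 0.083]
[... 970 characters left out ...]
ean [ 0.453 -0.004]
[ 420  225   60   59 2400] h 0.036 c [ 0.889 -0.182] sz [0.202 0.099] ang 89.9 mean [ 0.887 -0.189]
[325 238  19  23 282] h 0.05 c [ 0.607 -0.173] sz [0.053 0.027] ang 54.9 mean [ 0.606 -0.175]
[ 227  250   39   47 1227] h 0.085 c [ 0.398 -0.266] sz [0.048 0.084] ang 43.0 mean [ 0.399 -0.27 ]
[285 253  28  27 582] h 0.063 c [ 0.518 -0.235] sz [0.038 0.059] ang 71.3 mean [ 0.518 -0.238]
[ 298  300   29   58 1450] h 0.132 c [ 0.541 -0.444] sz [0.053 0.05 ] ang 89.2 mean [ 0.541 -0.446]
plate [284 121  47  37 917] n [-0.3701 -0.132   0.9196] slope 0.4038 az 19.64 rect [0.1051 0.133 ] 88.6 centre [0.5461 0.2646 0.0862] std 0.0018 zrange 0.05705626409163578 0.11330679665814292
```

View pics/topcrop.png

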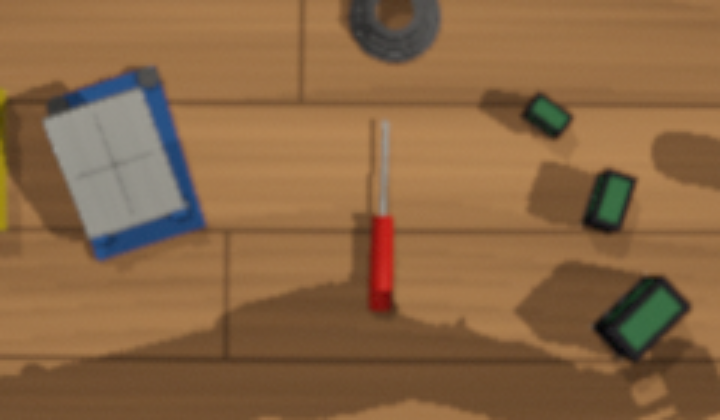

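Top crop: the middle gauge's long side leans up and to the right. The face's scribed cross is at crop (113,163), which is full-image (237.7,204.3). Sizes agree with the brief: gauge 59×34×~62 mm, plate 132×101 mm, and face-centre height 86 mm against about 86.6 mm expected. The slope is 0.404 rad from both views.

```bash
python3 - <<'E'
from h import *
from scipy.spatial.transform import Rotation as Ro
print("cross",on_plane("top",[[237.7,204.3]],.086).round(4))
s=arm.observe(); M=Ro.from_rotvec(s["ee_rot"]).as_matrix(); print(M.round(3))
yaw=np.degrees(np.arctan2(M[1,2],M[0,2])); print("jaw yaw",yaw)
need=(70.5-yaw+90)%180-90; print("turn",need,need/45,"then",(109.7-70.5)/45)
print("shift/0.1",(np.array([.5185,-.2348,.0118])-s["position"])*10)
E
```

```text
cross [[0.5509 0.2662 0.086 ]]
[[-0.926 -0.001  0.378]
 [-0.378  0.001 -0.926]
 [ 0.    -1.    -0.001]]
jaw yaw -67.78481069265376
turn -41.715189307346236 -0.9270042068299164 then 0.8711111111111112
shift/0.1 [ 2.823849    3.43399414 -2.14240041]
```

>>> carry_out:
  steps: [0.7,0.45,0.5,0,-0.19,0.7,0.9,1,0,-0.38,0.7,0.9,1,0,-0.57,0.7,0.9,1,0,-0.76,0.7,0.9,1,0,-0.927]
  grip_force: 15

```text
clock: 0.6
position: [0.3276, -0.4771, 0.2265]
ee_rot: [-0.352, -2.036, 2.034]
force: [-1.2, -0.5, 0.2]
width: 0.703
```

>>> carry_out:
  steps: [0.7,0.4,0.5,0,0,0.7,0.8,1,0,0,0.7,0.8,1,0,0]

```text
clock: 0.9
position: [0.4089, -0.3747, 0.2264]
ee_rot: [-0.347, -2.041, 2.037]
force: [0.9, 0.7, -0.2]
width: 0.699
```

>>> carry_out:
  steps: [0.7,0.4,0.4,0,0,0.7,0.8,0.8,0,0,0.7,0.8,0.8,-0.1,0,0.7,0.8,0.8,-0.1,0]

```text
clock: 1.3
position: [0.4876, -0.2954, 0.2152]
ee_rot: [-0.343, -2.041, 2.037]
force: [-0.5, -0.2, -0.7]
width: 0.698
```

>>> carry_out:
  steps: [0.7,0.32,0.62,-0.5,0,0.7,0.32,0.62,-1,0,0.7,0.32,0.62,-1,0,0.7,0.32,0.62,-1,0]

```text
clock: 1.7
position: [0.5156, -0.2355, 0.1134]
ee_rot: [-0.341, -2.035, 2.033]
force: [-0.6, 0.2, 1.0]
width: 0.698
```

```bash
python3 - <<'E'
from h import *
from scipy.spatial.transform import Rotation as Ro
for n in("top","side"):
    p,d=get_image(n); cv2.imwrite(f"pics/{n}1.png",cv2.resize(p[200:330,180:400] if n=="side" else p[160:300,330:500],None,fx=3,fy=3)[:,:,::-1])
s=arm.observe(); M=Ro.from_rotvec(s["ee_rot"]).as_matrix(); print(M.round(3),np.degrees(np.arctan2(M[1,2],M[0,2])))
print(s["position"],"left/0.1",(np.array([.5185,-.2348,.0118])-s["position"])*10, s["joints"].round(2))
E
```

```text
[[-0.942 -0.001 -0.335]
 [ 0.335 -0.001 -0.942]
 [ 0.001 -1.     0.001]] -109.60252327810096
[ 0.51747965 -0.23846791  0.11725565] left/0.1 [ 0.01020353  0.03667911 -1.05455653] [ 0.32  0.46  0.02  1.84 -0.01  0.84 -1.56]
```

View pics/side1.png

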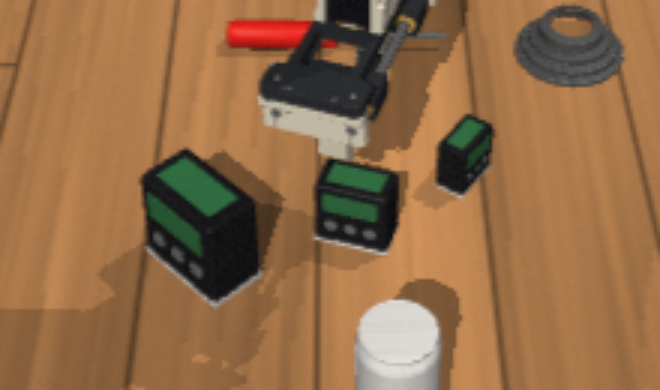

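The gripper is centred over the middle gauge at crop (355,205) with its jaws across the thickness. The neighbouring gauges are clear, so I'll descend and grip.

>>> carry_out:
  steps: [0.7,0.01,0.03,-0.4,0,0.7,0.01,0.03,-0.8,0,0.7,0.01,0.03,-1,0,0.7,0.01,0.03,-1,0,0.7,0.01,0.03,-1,0]

```text
clock: 2.3
position: [0.52, -0.2355, 0.0186]
ee_rot: [-0.354, -2.035, 2.038]
force: [0.3, -0.2, 0.1]
width: 0.7
```

>>> carry_out:
  steps: [0.7,0,0,-0.05,0,0.3,0,0,-0.05,0,0.2,0,0,-0.05,0,0.2,0,0,-0.05,0,0.2,0,0,-0.05,0,0.2,0,0,-0.05,0,0.2,0,0,-0.05,0,0.2,0,0,-0.05,0]
  grip_force: 15

```text
clock: 3.1
position: [0.5194, -0.2339, 0.012]
ee_rot: [-0.35, -2.036, 2.037]
force: [-0.6, -0.2, 5.5]
width: 0.368
```

>>> carry_out:
  steps: [0.2,0,0,0.2,0,0.2,0,0,0.5,0,0.2,0,0,0.9,0,0.2,0,0,1,0,0.2,0,0,1,0,0.2,0,0,1,0]

```text
clock: 3.7
position: [0.5186, -0.2332, 0.1106]
ee_rot: [-0.348, -2.037, 2.036]
force: [0.5, 0.4, -1.8]
width: 0.372
```

>>> carry_out:
  steps: [0.2,0,0.3,0.3,0.19,0.2,0,0.6,0.6,0.38,0.2,0,0.9,0.6,0.57,0.2,0,1,0.6,0.76,0.2,0,1,0.6,0.87,0.2,0,1,0.6,0.87]

```text
clock: 4.3
position: [0.5183, -0.1329, 0.1699]
ee_rot: [-0.358, 2.037, -2.034]
force: [0.1, -0.9, -1.8]
width: 0.37
```

```bash
python3 - <<'E'
from h import *
from scipy.spatial.transform import Rotation as Ro
p,d=get_image("side"); cv2.imwrite("pics/side2.png",cv2.resize(p[60:300,180:440],None,fx=2.5,fy=2.5)[:,:,::-1])
s=arm.observe(); M=Ro.from_rotvec(s["ee_rot"]).as_matrix(); print(np.degrees(np.arctan2(M[1,2],M[0,2])))
print({k:np.round(s[k],3) for k in("clock","position","force","ft_torque","joints","width")})
E
```

```text
-70.46647830013765
{'clock': np.float64(4.35), 'position': array([ 0.518, -0.134,  0.17 ]), 'force': array([ 0.166,  0.27 , -2.598]), 'ft_torque': array([0.011, 0.02 , 0.008]), 'joints': array([ 0.276,  0.358, -0.161,  1.852,  0.069,  0.941, -1.146]), 'width': np.float64(0.369)}
```

View pics/side2.png

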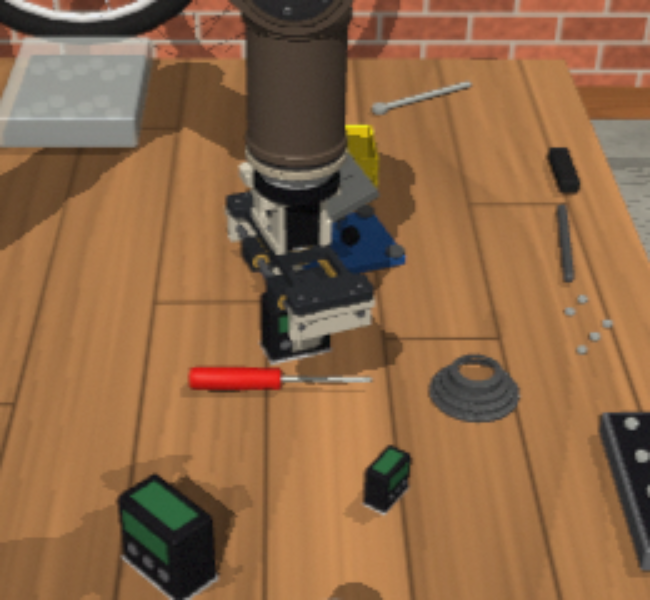

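>>> carry_out:
  steps: [0.2,0.03,0.4,0,0,0.2,0.06,0.8,0,0,0.2,0.07,1,0,0]

```text
clock: 4.65
position: [0.526, -0.0302, 0.1708]
ee_rot: [-0.353, 2.038, -2.034]
force: [-0.0, 0.9, -1.5]
width: 0.369
```

>>> carry_out:
  steps: [0.2,0.03,0.4,0,0,0.2,0.06,0.8,0,0,0.2,0.07,1,0,0]

```text
clock: 4.95
position: [0.5329, 0.0701, 0.1709]
ee_rot: [-0.353, 2.038, -2.034]
force: [0.3, -0.3, -0.6]
width: 0.368
```

>>> carry_out:
  steps: [0.2,0.03,0.4,0,0,0.2,0.06,0.8,0,0,0.2,0.07,1,0,0]

```text
clock: 5.25
position: [0.5398, 0.1702, 0.1707]
ee_rot: [-0.353, 2.038, -2.034]
force: [-0.7, -1.1, -0.8]
width: 0.37
```

>>> carry_out:
  steps: [0.2,0.03,0.4,0,0,0.2,0.06,0.8,0,0,0.2,0.07,1,-0.15,0,0.2,0.07,1,-0.35,0,0.2,0.07,1,-0.35,0,0.2,0.07,1,-0.35,0]

```text
clock: 5.85
position: [0.5472, 0.2652, 0.1359]
ee_rot: [-0.352, 2.036, -2.039]
force: [1.0, 0.3, -0.9]
width: 0.368
```

```bash
cat > st.py <<'E'
from h import *
from scipy.spatial.transform import Rotation as Ro
import sys
def look(tag,box={"side":(90,200,240,390),"top":(140,260,180,320)},f=4):
    for n in ("side","top"):
        p,d=get_image(n); np.savez(f"{n}_{tag}.npz",p=p,d=d); a,b,c,e=box[n]
        cv2.imwrite(f"pics/{n}_{tag}.png",cv2.resize(p[a:b,c:e],None,fx=f,fy=f,interpolation=cv2.INTER_CUBIC)[:,:,::-1])
look(sys.argv[1])
s=arm.observe(); M=Ro.from_rotvec(s["ee_rot"]).as_matrix()
print("yaw",np.degrees(np.arctan2(M[1,2],M[0,2])).round(2),{k:np.round(s[k],4).tolist() for k in("clock","position","force","ft_torque","width")})
E
python3 st.py a
```

```text
yaw -70.49 {'clock': 5.95, 'position': [0.548, 0.2656, 0.1373], 'force': [0.1199, 0.4179, -0.926], 'ft_torque': [-0.0136, -0.0459, 0.0426], 'width': 0.3724}
```

View pics/side_a.png

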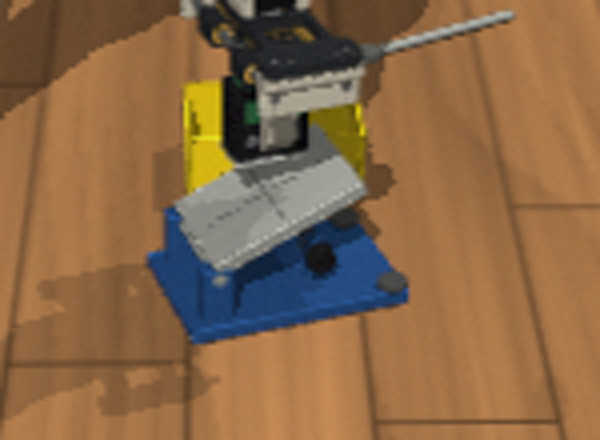

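The gauge hangs upright over the face, clear of the plate. The cross shows at crop (265,190). I'll lower to just above contact, ease the grip so it can pivot about the jaw axis, then follow the pivot arc.

>>> carry_out:
  steps: [0.2,0,0,-0.08,0,0.2,0,0,-0.16,0,0.2,0,0,-0.21,0,0.2,0,0,-0.21,0,0.2,0,0,-0.21,0]
  grip_force: 9

```text
clock: 6.45
position: [0.5472, 0.2663, 0.1156]
ee_rot: [-0.353, 2.035, -2.035]
force: [0.3, 0.2, -2.1]
width: 0.37
```

>>> carry_out:
  steps: [0.2,0,0,-0.01,0,0.2,0,0,-0.02,0,0.2,0,0,-0.02,0]

```text
clock: 6.75
position: [0.5473, 0.2664, 0.1138]
ee_rot: [-0.352, 2.035, -2.035]
force: [0.2, -0.8, -1.1]
width: 0.369
```

>>> carry_out:
  steps: [0.2,0,0,-0.01,0,0.2,0,0,-0.02,0,0.2,0,0,-0.02,0]

```text
clock: 7.05
position: [0.5473, 0.2663, 0.1116]
ee_rot: [-0.353, 2.035, -2.035]
force: [-0.3, -0.1, -1.2]
width: 0.373
```

>>> carry_out:
  steps: [0.2,0,0,-0.01,0,0.2,0,0,-0.02,0,0.2,0,0,-0.02,0]

```text
clock: 7.35
position: [0.5473, 0.2665, 0.1103]
ee_rot: [-0.352, 2.035, -2.035]
force: [-1.5, -1.5, 4.3]
width: 0.37
```

>>> carry_out:
  steps: [0.2,0,0,-0.01,0,0.2,0,0,-0.02,0,0.2,0,0,-0.02,0]

```text
clock: 7.65
position: [0.5468, 0.2662, 0.1084]
ee_rot: [-0.353, 2.035, -2.036]
force: [-3.9, -2.0, 7.3]
width: 0.369
```

>>> carry_out:
  steps: [0.2,-0.014,-0.005,-0.005,0,0.2,-0.028,-0.01,-0.01,0,0.2,-0.028,-0.01,-0.01,0]

```text
clock: 7.95
position: [0.545, 0.2656, 0.1072]
ee_rot: [-0.351, 2.035, -2.034]
force: [0.1, 0.1, 3.6]
width: 0.37
```

>>> carry_out:
  steps: [0.2,-0.012,-0.004,-0.017,0,0.2,-0.024,-0.009,-0.034,0,0.2,-0.024,-0.009,-0.034,0]

```text
clock: 8.25
position: [0.5418, 0.2645, 0.103]
ee_rot: [-0.353, 2.035, -2.035]
force: [-0.0, 0.2, 2.3]
width: 0.373
```

```bash
python3 st.py b
```

```text
yaw -70.34 {'clock': 8.35, 'position': [0.5418, 0.2645, 0.1031], 'force': [0.1196, 0.9026, 1.6937], 'ft_torque': [0.122, 0.0415, -0.0046], 'width': 0.3656}
```

View pics/side_b.png

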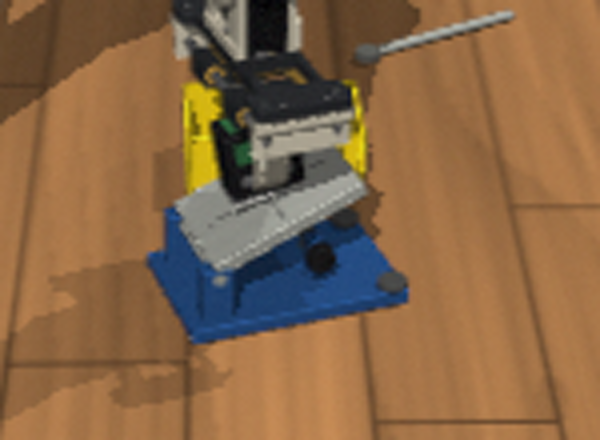

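It is pivoting as planned: the gauge leans about halfway, with its uphill edge resting on the face. I'll continue along the arc.

>>> carry_out:
  steps: [0.2,-0.01,-0.004,-0.018,0,0.2,-0.021,-0.008,-0.037,0,0.2,-0.021,-0.008,-0.037,0]

```text
clock: 8.65
position: [0.5397, 0.2637, 0.0993]
ee_rot: [-0.353, 2.035, -2.035]
force: [-1.1, 1.4, 2.0]
width: 0.371
```

>>> carry_out:
  steps: [0.2,-0.009,-0.003,-0.02,0,0.2,-0.018,-0.007,-0.035,0,0.2,-0.018,-0.007,-0.035,0]

```text
clock: 8.95
position: [0.538, 0.263, 0.0958]
ee_rot: [-0.353, 2.035, -2.035]
force: [0.3, 0.3, 1.3]
width: 0.37
```

>>> carry_out:
  steps: [0.2,0,0,-0.005,0,0.2,0,0,-0.01,0,0.2,0,0,-0.01,0]

```text
clock: 9.25
position: [0.5378, 0.263, 0.095]
ee_rot: [-0.353, 2.035, -2.036]
force: [-3.9, 0.6, 3.9]
width: 0.371
```

>>> carry_out:
  steps: [0.2,0.002,0.001,-0.005,0,0.2,0.002,0.001,-0.005,0,0.2,0.002,0.001,-0.005,0]

```text
clock: 9.55
position: [0.5377, 0.263, 0.0945]
ee_rot: [-0.354, 2.035, -2.036]
force: [-5.4, -0.5, 4.3]
width: 0.37
```

>>> carry_out:
  steps: [0.2,0.002,0.001,-0.005,0,0.2,0.002,0.001,-0.005,0,0.2,0.002,0.001,-0.005,0]

```text
clock: 9.85
position: [0.5377, 0.263, 0.0939]
ee_rot: [-0.355, 2.035, -2.036]
force: [-6.0, -0.3, 4.8]
width: 0.372
```

```bash
python3 st.py c
```

```text
yaw -70.34 {'clock': 9.95, 'position': [0.5377, 0.263, 0.0938], 'force': [-5.8858, 1.2623, 4.6985], 'ft_torque': [0.0411, 1.0776, -0.0439], 'width': 0.3708}
```

View pics/side_c.png

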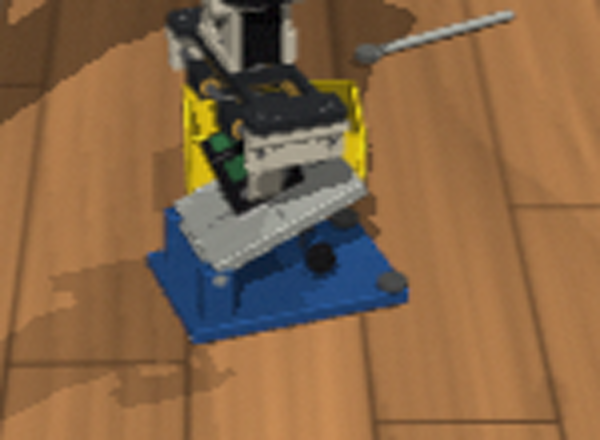

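The gauge looks close to flush, with a normal force of about 8 N. I'll check the tilt against the face using depth points.

```bash
cat > chk.py <<'E'
from h import *
import sys
tag=sys.argv[1]; th=.404; az=np.radians(19.75)
C=np.array([.549,.2657,.086])
u0=np.array([np.cos(az),np.sin(az),0]); n=np.array([0,0,np.cos(th)])-np.sin(th)*u0; u=np.cos(th)*u0+[0,0,np.sin(th)]; y=np.cross(n,u)
out=[]
for v in("top","side"):
    z=np.load(f"{v}_{tag}.npz"); p,d=z["p"],z["d"]; vv,uu=np.mgrid[:400,:640]
    W=with_depth(v,np.c_[uu.ravel(),vv.ravel()],d).reshape(400,640,3); F=(W-C)@np.c_[u,y,n]
    hsv=cv2.cvtColor(p,cv2.COLOR_RGB2HSV)
    near=(abs(F[...,0])<.055)&(abs(F[...,1])<.035)&(F[...,2]>.003)&(F[...,2]<.075)
    g=near&(hsv[...,0]>45)&(hsv[...,0]<90)&(hsv[...,1]>80)
    k=near&(hsv[...,2]<60)
    for name,m in(("green",g),("dark",k)):
        if m.sum()>5: print(v,name,m.sum(),"F mm",(np.percentile(F[m],[2,50,98],axis=0)*1000).round(1).tolist())
    # steel plate around as reference of face offset
    s=(abs(F[...,0])<.06)&(abs(F[...,1])<.045)&(abs(F[...,2])<.008)&(hsv[...,1]<50)&(hsv[...,2]>100)
    A=np.c_[F[s][:,:2],np.ones(s.sum())]; q=np.linalg.lstsq(A,F[s][:,2],rcond=None)[0]; print(v,"plate n",s.sum(),"tilt u,y",q[:2].round(3),"off",(q[2]*1000).round(2))
    # top face of the gauge: points 50..68 mm above the face, dark or green, not gripper
    t=(g|k)&(F[...,2]>.052)&(F[...,2]<.068)&(F[...,0]<.0)
    for nm,m in(("topface",t),("topgreen",t&g)):
        if m.sum()>8:
            A=np.c_[F[m][:,0],np.ones(m.sum())]; q=np.linalg.lstsq(A,F[m][:,2],rcond=None)[0]
            print(v,nm,m.sum(),"slope along u",q[0].round(3),"n at u=0 mm",(q[1]*1000).round(1),"span u",np.ptp(F[m][:,0]).round(3))
E
python3 chk.py c
python3 - <<'E'
from h import *
p=np.load("side_c.npz")["p"]; q=np.load("top_c.npz")["p"]
a=cv2.resize(p[115:160,275:340],None,fx=10,fy=10,interpolation=cv2.INTER_CUBIC)
cv2.imwrite("pics/zoom_c.png",a[:,:,::-1])
E
```

```text
top plate n 201 tilt u,y [-0.002 -0.021] off -0.17
side green 49 F mm [[-21.7, -19.9, 37.9], [-14.5, -12.0, 55.0], [-4.9, 10.5, 65.1]]
side dark 132 F mm [[-29.5, -19.8, 5.1], [-18.8, -13.2, 32.2], [31.5, 21.9, 67.6]]
side plate n 315 tilt u,y [-0.005 -0.006] off 1.11
side topface 66 slope along u -0.013 n at u=0 mm 60.2 span u 0.028
side topgreen 29 slope along u -0.094 n at u=0 mm 58.8 span u 0.018
```

View pics/zoom_c.png

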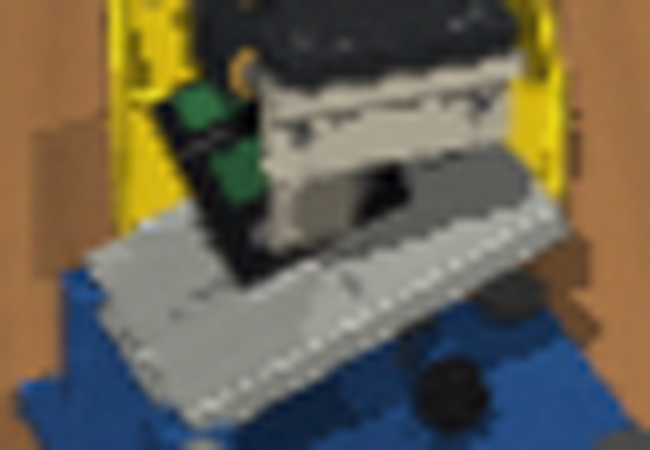

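>>> carry_out:
  steps: [0.2,0.001,0.001,-0.008,0,0.2,0.001,0.001,-0.008,0,0.2,0.001,0.001,-0.008,0,0.2,0.001,0.001,-0.008,0]

```text
clock: 10.35
position: [0.5377, 0.263, 0.093]
ee_rot: [-0.355, 2.035, -2.037]
force: [-5.9, 0.3, 4.3]
width: 0.37
```

>>> carry_out:
  steps: [0.2,0,0,-0.008,0,0.2,0,0,-0.008,0,0.2,0,0,-0.008,0,0.2,0,0,-0.008,0]

```text
clock: 10.75
position: [0.5379, 0.263, 0.0926]
ee_rot: [-0.354, 2.035, -2.036]
force: [-6.1, -0.6, 7.8]
width: 0.371
```

```bash
python3 st.py d; python3 chk.py d; cat > edge.py <<'E'
from h import *
import sys
th=.404; az=np.radians(19.75); C=np.array([.549,.2657,.086])
u0=np.array([np.cos(az),np.sin(az),0]); n=np.array([0,0,np.cos(th)])-np.sin(th)*u0; u=np.cos(th)*u0+[0,0,np.sin(th)]; y=np.cross(n,u)
p=np.load(f"side_{sys.argv[1]}.npz")["p"]; g=cv2.cvtColor(p,cv2.COLOR_RGB2GRAY).astype(float)
o,_=rays("side",[[0,0]])
def plane(uv,yf):
    o,r=rays("side",uv); P=C+y*yf; s=((P-o)@y)/(r@y); W=o+r*s[:,None]; return (W-C)@np.c_[u,n]
# downhill outer edge: per row, sub-pixel light-to-dark crossing scanning right
E=[]
for v in range(127,143):
    a=g[v,283:304]; j=np.where((a[:-1]>=70)&(a[1:]<70))[0]
    if len(j): j=j[0]; E.append([283+j+(a[j]-70)/(a[j]-a[j+1]),v])
E=np.array(E); q=np.polyfit(E[:,1],E[:,0],1); r=E[:,0]-np.polyval(q,E[:,1]); E=E[abs(r)<1]
F=plane(E,-.016); q,cv=np.polyfit(F[:,1],F[:,0],1,cov=True); print("edge n px",len(E),"lean du/dn",q[0].round(3),"+-",np.sqrt(cv[0,0]).round(3),"u at sole mm",(q[1]*1000).round(1), "span n",(F[:,1].min()*1000).round(1),(F[:,1].max()*1000).round(1))
E
python3 edge.py a; python3 edge.py b; python3 edge.py c; python3 edge.py d
```

```text
yaw -70.34 {'clock': 10.85, 'position': [0.5379, 0.263, 0.0926], 'force': [-7.4174, 0.0329, 8.0382], 'ft_torque': [-0.2118, 1.2739, 0.035], 'width': 0.3685}
top plate n 194 tilt u,y [-0.007 -0.011] off -0.2
side green 50 F mm [[-22.8, -19.9, 35.0], [-15.6, -12.2, 51.8], [-7.3, 11.5, 64.7]]
side dark 127 F mm [[-29.9, -19.7, 4.6], [-20.0, -13.9, 33.5], [30.9, 22.8, 66.7]]
side plate n 299 tilt u,y [-0.004 -0.002] off 1.4
side topface 60 slope along u -0.044 n at u=0 mm 59.6 span u 0.027
side topgreen 24 slope along u -0.348 n at u=0 mm 56.1 span u 0.017
edge n px 4 lean du/dn -0.29 +- 0.056 u at sole mm 4.1 span n 52.0 67.0
edge n px 13 lean du/dn 0.17 +- 0.023 u at sole mm -34.5 span n 26.8 71.4
edge n px 16 lean du/dn 0.028 +- 0.008 u at sole mm -31.9 span n 16.5 77.0
edge n px 16 lean du/dn 0.01 +- 0.005 u at sole mm -32.0 span n 16.8 78.0
```

The lean has dropped from 0.17 to 0.028 to 0.010 rad over the last three looks, with a normal force of about 11.5 N. A small drift down the slope should relieve the uphill friction, which works against the last bit of seating.

>>> carry_out:
  steps: [0.2,-0.005,-0.002,-0.003,0,0.2,-0.01,-0.003,-0.006,0,0.2,-0.01,-0.003,-0.006,0,0.2,-0.01,-0.003,-0.006,0]

```text
clock: 11.25
position: [0.5379, 0.2631, 0.0926]
ee_rot: [-0.352, 2.035, -2.035]
force: [-4.5, -0.1, 9.9]
width: 0.367
```

```bash
python3 st.py e; python3 edge.py e;python3 chk.py e | grep topface
```

```text
yaw -70.35 {'clock': 11.35, 'position': [0.5379, 0.2631, 0.0925], 'force': [-4.248, -0.0709, 9.3913], 'ft_torque': [-0.2271, 1.0024, 0.0302], 'width': 0.3704}
edge n px 16 lean du/dn 0.01 +- 0.005 u at sole mm -32.0 span n 16.9 78.0
side topface 64 slope along u 0.03 n at u=0 mm 60.2 span u 0.027
```

>>> carry_out:
  steps: [0.2,-0.005,-0.002,-0.002,0,0.2,-0.01,-0.004,-0.004,0,0.2,-0.01,-0.004,-0.004,0,0.2,-0.01,-0.004,-0.004,0]

```text
clock: 11.75
position: [0.5379, 0.263, 0.0926]
ee_rot: [-0.349, 2.035, -2.034]
force: [-2.0, 0.0, 9.7]
width: 0.368
```

```bash
python3 st.py f; python3 edge.py f;python3 chk.py f | grep topface
```

```text
yaw -70.37 {'clock': 11.85, 'position': [0.5379, 0.263, 0.0925], 'force': [-1.1399, 0.9851, 9.8616], 'ft_torque': [-0.0482, 0.471, -0.006], 'width': 0.3661}
edge n px 16 lean du/dn 0.01 +- 0.005 u at sole mm -32.0 span n 16.8 78.0
side topface 60 slope along u -0.066 n at u=0 mm 58.8 span u 0.026
```

>>> carry_out:
  steps: [0.2,0.005,0.002,0.002,0,0.2,0.005,0.002,0.002,0,0.2,0.005,0.002,0.002,0,0.2,0.005,0.002,0.002,0,0.2,0.005,0.002,0.002,0,0.2,0.005,0.002,0.002,0,0.2,0.005,0.002,0.002,0,0.2,0.005,0.002,0.002,0]

```text
clock: 12.65
position: [0.5379, 0.2631, 0.0926]
ee_rot: [-0.351, 2.035, -2.034]
force: [-4.1, 0.4, 9.4]
width: 0.368
```

```bash
python3 st.py g; python3 edge.py g; python3 chk.py g
```

```text
yaw -70.36 {'clock': 12.75, 'position': [0.5379, 0.2631, 0.0925], 'force': [-2.6006, 0.6664, 9.9978], 'ft_torque': [-0.134, 0.6668, 0.02], 'width': 0.3707}
edge n px 16 lean du/dn 0.01 +- 0.005 u at sole mm -32.0 span n 16.8 78.1
top plate n 195 tilt u,y [-0.004 -0.002] off 0.36
side green 51 F mm [[-23.2, -19.0, 35.6], [-16.0, -12.3, 52.6], [-7.1, 12.7, 64.5]]
side dark 124 F mm [[-30.0, -19.4, 7.0], [-20.2, -13.6, 34.4], [28.5, 12.7, 64.8]]
side plate n 294 tilt u,y [-0.006 -0.007] off 1.15
side topface 63 slope along u -0.022 n at u=0 mm 59.4 span u 0.027
side topgreen 28 slope along u -0.164 n at u=0 mm 57.3 span u 0.018
```

View pics/side_g.png

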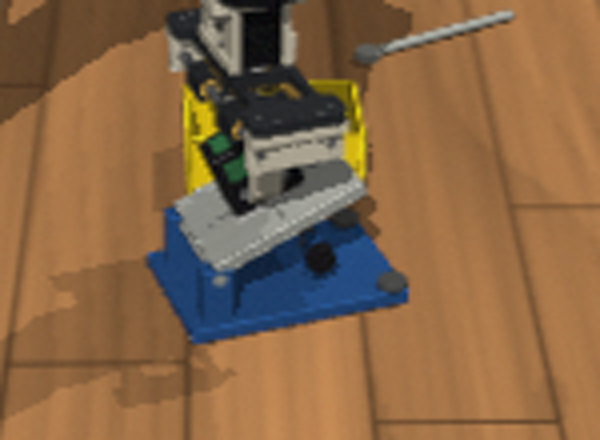

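The gauge sits on the face with no visible gap. The readings have been steady for more than a second and the plate hasn't moved, so I'm handing in.

```bash
python3 -c "
from cell import arm
arm.sign_off(); s=arm.observe(); print(s['clock'],s['position'],s['force'],s['width'])"
```

```text
the job is handed in; nothing more can be done
the job is handed in; nothing more can be done
```

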